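# Ready the spring-jaw stone vice for the next slab

## Robot

A 6-joint arm with a two-finger parallel gripper is mounted at the origin on the work surface. World frame = base frame: x ahead of the robot, y to its left, z up, the work surface at z = 0. Lengths are in m, angles in rad, forces in N, time in s.
With the tool pointing down it reaches from about 0.3 to 0.875 m from the base axis. Payload 6.4 kg.
Tool frame: the origin (TCP) lies at the very end of the fingers, on their centre line; the grasp point (between the pads) lies 19 mm behind it; z points along the fingers, y is the line along which they close (so a half turn about z gives the same grasp; the last joint's range is limited). The gripper opens to 85 mm and grips with 20 to 120 N. Pads are 22 mm wide; open, the fingers measure 114 mm over their backs; the gripper's body (76 mm by 85 mm) begins 54 mm behind the grasp point. The pads swing forward as they close: fully open they stand 13 mm farther back than shut.
Start: joints at [-1.504, 0.181, 1.607, -0, 1.354, -0.206], TCP at [0.155, -0.554, 0.231] pointing down, gripper open.
Joint ranges: [-2.99, 2.99], [-0.89, 2.07], [0.3, 2.58], [-1.14, 4.28], [0, 2.63], [-3.12, 3.12]. Speed limits (rad/s): [2.57, 2.57, 3.01, 3.14, 3.14, 3.14].

## Interface

Orientations are given as a unit quaternion [w, x, y, z].
In Python, from bench import ctrl gives the robot as it stands.
- The arm moves only by the tool jog_arm, never from a script. Its argument "series" is a list that holds one entry, the list of rows, each a list of 7 numbers: the shift along the tool's x, y, z in mm, then the turn, a rotation vector about the tool's x, y, z in rad, then the finger opening in mm, from 0 to 85.4. In form: [[[tx, ty, tz, rx, ry, rz, gripper], ...]]. A call has exactly 10 rows; each row shifts and turns the commanded pose from where the row before left it, along the tool's axes as they then stand; what a row does not reach is not made up. A row lasts 1/10 s, in which the tool goes at most 50 mm and 8.59 degrees, less where a joint would pass 70% of its speed; a pose out of reach is approached as far as the arm can. A call with a gripper value outside its range is refused whole. The fingers move at their own pace and stop on an object; the grip force is fixed at half the most. Time passes only in rows, so rows that do not move let the fingers close, or fill a call up. It gives the time, the measured TCP pose, the force, the opening and the grip force at its end, in the units of the state.
- ctrl.get_obs(): the state, without advancing time (a new reading comes with each control period).
- ctrl.camera(name): name is "side" or "top"; returns a dict with "frame" (400x640x3 uint8, blue, green, red), "z_map" (400x640 float32, m along the optical axis (not along the pixel's ray), 0 where there is no reading), "fx", "fy", "cx", "cy" (pixels), "xyz" and "rotation" of the camera in the world. Camera axes: x right, y down, z forward; pixel columns grow to the right and rows downward; lengths in m; the calibration is good to about 2 mm. A picture is of the moment at which its call begins.
- ctrl.hand_in(): hands the job in; it is judged then, once.
The state is a dict: "time_s": time; "q": joint angles; "dq": joint speeds; "joint_efforts": joint torques, N m; "eef_pos": TCP position; "eef_rot": TCP orientation; "wrist_force": force on the tool from outside, world axes, zero at the start; "torque": the same for the moment, N m; "opening": opening from 0.0 (shut) to 1.0 (fully open); "grasp_force": force on a finger pad.
Only numpy, scipy, OpenCV 4.12 (cv2) and the standard library are available. Lean on these libraries where they do the work, as an engineer would, in place of code of your own. Each camera call takes 0.05 s, during which the arm holds its last target. There are 200 camera calls.

## Task

Get the carving stand ready for the next, wider slab: put the wooden packing block, which is no longer needed, away in the stand's open drawer and slide the drawer fully shut. Then take hold of the vice's pull bar, draw the spring-loaded jaw out until its pointer lines up with the pointer of the brass rider on the scale, and keep holding it there: the program finishes while the gripper holds the jaw open against its spring, so that the carver can set the slab in. Leave the rider and all other stones and tools where they are.

Things in the scene. Friction and masses are not known exactly. Their poses are not given: they have to be found in the camera images.
- station: carving stand fixed to the bench: pale wooden base 290 (x) x 400 (y) x 70 mm high, a drawer in its right half (-y), a grey iron spring-jaw vice on its left half (+y; fixed jaw at the back, moving jaw in front). Origin: on the bench, mid-width, 120 mm behind the front face. Its x points from front (robot side) to back, y left, z up; drawer and jaw open towards its -x
- drawer (a joint): slide of the drawer: 0 = fully shut (stop), grows to 0.12 m as it comes out to the front; starts about 0.1 m open; slides stiffly (about 1.2 N) and stays where it is left
- drawer_in (a point): centre of the floor of the drawer's front compartment, axes as the stand. Inside 95 mm along x, at the start (nearly) all of it clear of the base; 155 mm across y; floor 16 mm above the bench, side walls (6 mm thick) up to 52 mm, partition at its back up to 46 mm. The base's underside over the shut drawer is 58 mm above the bench: the contents must lie lower
- drawer_face (a point): centre of the outside of the drawer front, 32 mm above the bench: a wooden board 190 mm wide, 12 mm thick, from 8 to 56 mm above the bench, with a finger notch 54 mm wide and 14 mm deep in its upper edge, no knob. Push it along +x of the stand to shut the drawer; shut, it lies 132 mm in front (-x) of the stand's origin
- jaw: moving jaw of the vice with its pull bar. It slides 0 to 85 mm along -x of the stand; a spring draws it back with about 5 N at rest, rising by 100 N/m (12 N at 70 mm), plus 1 N friction; let go, it shuts by itself. Jaw block 130 mm wide (y), top 136 mm above the bench. Origin: 70 mm above the bench, mid-vice, moving with the jaw; axes as the stand
- bar_mid (a point): middle of the dark wooden pull bar in front of the moving jaw: level, along y of the stand, 125 mm above the bench, diameter 18 mm, 84 mm of clear length between two steel rods (radius 6 mm, at y +-50 mm) that join it to the jaw; 54 mm free between bar and jaw; under it nothing higher than 90 mm above the bench. Can be pinched from above, one finger before and one behind it
- jaw_index (a point): tip of the steel pointer fixed to the left (+y) side of the moving jaw, 100 mm above the bench; 79 mm behind (+x) and 83 mm to the left (+y) of the middle of the pull bar; it moves with the jaw along the scale
- rider_mark (a point): tip of the pointer of the brass rider, a small block (12 x 8 x 16 mm) with a round side screw on the steel scale bar along the left (+y) side of the vice, 100 mm above the bench. It marks how far the jaw is to be drawn out (40 to 70 mm from rest): there, jaw_index and this tip have the same x in the stand's axes
- packer: stepped wooden packing block, 70 mm long (x), 36 mm wide (y), 14 mm high, with a step 42 mm long on one end (-x side) that makes it 28 mm high; pale wood, 50 g. Origin: centre of its underside. Lies flat on the bench; grip it across its 36 mm width
- packer_mid (a point): centre of the packing block, 14 mm above its underside, axes as the block
- rubstone: plain rubbing stone, a rounded slate bar 90 x 40 x 20 mm; not part of the job, leave it alone; origin: its underside (the middle)
- inkstone: small finished round inkstone, a dark disc of diameter 84 mm, 24 mm high, with a shallow round well; not part of the job, leave it alone; origin: its underside (the middle)
- blank: the next rough slate slab, a long oval about 115 x 50 x 28 mm, lying on the bench to the left of the stand; not part of the job, leave it alone; origin: its underside (the middle)
- chisel: fine chisel with a wooden handle, 165 mm long, lying on the bench to the right of the stand; not part of the job, leave it alone; origin: its underside (the middle)
- polisher: flat dark polishing pebble, about 50 x 36 x 16 mm, lying on the stand's top above the drawer; not part of the job, leave it alone; origin: its underside (the middle)
- dustbrush: small bench brush, 130 x 26 x 30 mm, lying across the stand's top; not part of the job, leave it alone; origin: its underside (the middle)
Mind the look-alikes: they are no part of the job. Leave any green or pink look-alike of the packer alone.

How it is judged:
By the outcome, as a careful person would: the job done as asked, in the order asked, and still so for the second after the job is handed in, while the arm keeps its last pose, push and grip.
It also fails if it takes over 67 s, if anything falls off the work surface, if the arm or the gripper's body presses on something with over 40 N, if the wrist force passes 120 N, or if a joint passes its speed limit or range.

## Working session

There is one attempt and no reset: what is moved stays moved. The work goes in short steps, Python scripts to look and compute and a tool call to move; the robot and the scene stay as the last step left them, time stands still between calls to the robot, and variables do not carry over. Pictures are saved under pics/ and viewed, at most 10 in all, crops included, and the job is handed in when it is done.

Besides the shell and the picture viewer there is one more tool, called by a JSON object that holds its "method" and its "body". jog_arm: Moves the arm, as the interface text tells. Its arguments: {"type":"object","properties":{"series":{"type":"array"}},"required":["series"]}

```bash
mkdir -p pics; cat > h.py <<'E'
import numpy as np,cv2,pickle
from bench import ctrl
from scipy.spatial.transform import Rotation as R
def cam(n,f=None):
    c=ctrl.camera(n); pickle.dump(c,open(f'pics/{n}.pkl','wb'))
    if f: cv2.imwrite(f'pics/{f}.png',c['frame'])
    return c
def load(n): return pickle.load(open(f'pics/{n}.pkl','rb'))
def rot(c):
    r=np.array(c['rotation'],float)
    return r if r.shape==(3,3) else R.from_quat(np.roll(r,-1)).as_matrix()
def ray(c,u,v): return rot(c)@np.array([(u-c['cx'])/c['fx'],(v-c['cy'])/c['fy'],1])
def pix(c,u,v):
    z=c['z_map'][int(round(v)),int(round(u))]; return np.array(c['xyz'])+ray(c,u,v)*z
def atz(c,u,v,h):
    d=ray(c,u,v);o=np.array(c['xyz']);return o+d*(h-o[2])/d[2]
def cloud(c):
    v,u=np.mgrid[:400,:640];z=c['z_map']
    p=np.stack([(u-c['cx'])/c['fx']*z,(v-c['cy'])/c['fy']*z,z],-1)
    return p@rot(c).T+np.array(c['xyz'])
def crop(c,u0,v0,w,h,s,f): cv2.imwrite(f'pics/{f}.png',cv2.resize(c['frame'][v0:v0+h,u0:u0+w],None,fx=s,fy=s,interpolation=cv2.INTER_CUBIC))
E
python3 - <<'E'
from h import *
for n in('top','side'):
    c=cam(n,n+'0');print(n,c['xyz'],c['rotation'],c['fx'],c['cx'],c['cy'])
print(ctrl.get_obs())
E
```

```text
top [ 0.48317255 -0.02215732  1.09498657] [-0.03105265  0.71645599 -0.69620383  0.03204341] 444.3963888149717 322.93096133985404 201.60748658746323
side [0.10927877 0.9638038  0.73591047] [ 0.10155247 -0.18858018  0.84885984 -0.48328209] 466.17399694480025 324.2540425392725 199.79891978962146
{'time_s': 0.1, 'q': array([-1.50430657e+00,  1.81472302e-01,  1.60791363e+00, -1.49731479e-05,
        1.35380317e+00, -2.06321781e-01]), 'dq': array([ 0.0007699 , -0.00058572, -0.00239711,  0.00016418, -0.00083747,
       -0.00047772]), 'joint_efforts': array([ 1.10280012e-03, -4.45877087e+01, -3.52235520e+01, -2.57037691e-04,
        4.15187053e-03,  2.07391463e-05]), 'eef_pos': array([ 0.1548942 , -0.5532236 ,  0.23046841]), 'eef_rot': array([-7.96784044e-04,  9.90710614e-01,  1.35984713e-01,  4.84712927e-05]), 'wrist_force': array([ 0.21894536,  0.22829223, -0.7238797 ]), 'torque': array([-0.05960036,  0.00717768, -0.01645315]), 'grasp_force': 0.0, 'opening': 1.001645766756265}
```

View pics/top0.png

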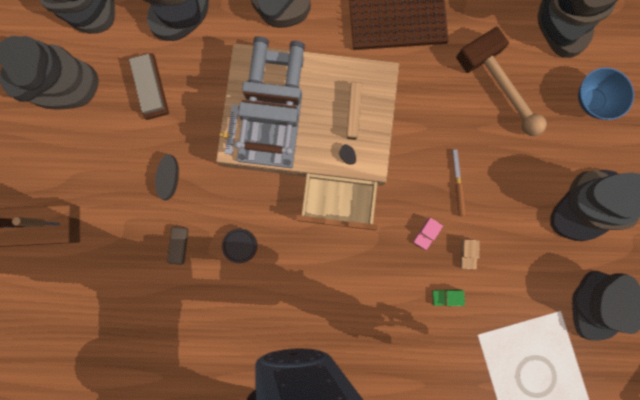

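View pics/side0.png

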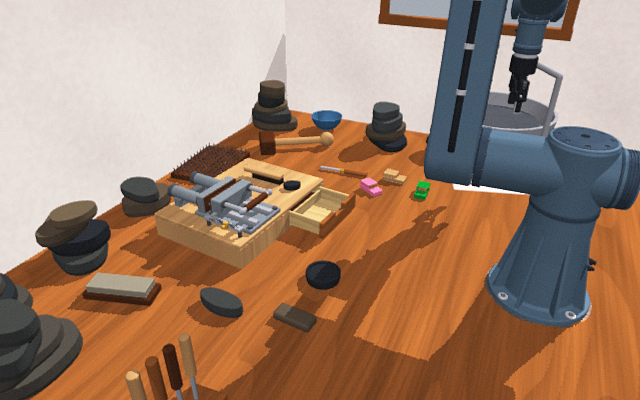

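The top picture shows the stand at about (308,112), the open drawer at (340,200), and the vice at (268,110). Three blocks look alike: pink (428,233), green (448,298) and pale wood (470,254). The pale wood one fits the description, and I'll confirm it in a crop. The side picture shows the same layout.

```bash
python3 - <<'E'
from h import *
c=load('top')
a=cv2.resize(c['frame'][215:310,400:500],None,fx=4,fy=4,interpolation=cv2.INTER_CUBIC)
b=cv2.resize(c['frame'][75:175,210:310],None,fx=4,fy=4,interpolation=cv2.INTER_CUBIC)
im=np.zeros((400,800,3),np.uint8);im[:380,:400]=a;im[:,400:]=b;cv2.imwrite('pics/c1.png',im)
crop(c,290,160,100,75,8,'c2')
P=cloud(c)
# packer mask by height
m=(P[...,2]>.007);m[:, :452]=0;m[:236]=0;m[275:]=0;m[:,490:]=0
pts=P[m];print(len(pts))
for nm,lo,hi in(('low',.008,.02),('high',.022,.04),('all',.008,.04)):
    q=pts[(pts[:,2]>lo)&(pts[:,2]<hi)][:,:2].astype(np.float32)
    print(nm,len(q),cv2.minAreaRect(q*1000), q.mean(0))
E
```

```text
498
low 202 ((462.9984436035156, -377.62347412109375), (36.131080627441406, 70.04398345947266), 87.46798706054688) [ 0.44692537 -0.3737283 ]
high 287 ((477.0703430175781, -377.9888916015625), (36.89644241333008, 42.82695007324219), 89.67694854736328) [ 0.47653002 -0.37795448]
all 492 ((463.2799987792969, -377.7272033691406), (37.42545700073242, 70.02970886230469), 88.51045989990234) [ 0.46431112 -0.3761482 ]
```

View pics/c1.png

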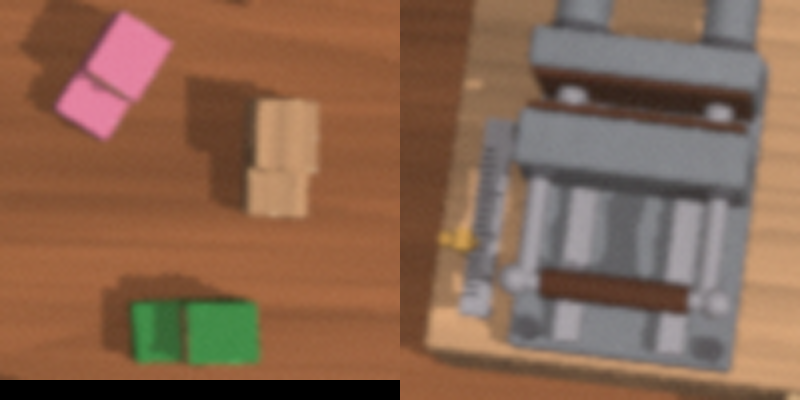

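View pics/c2.png

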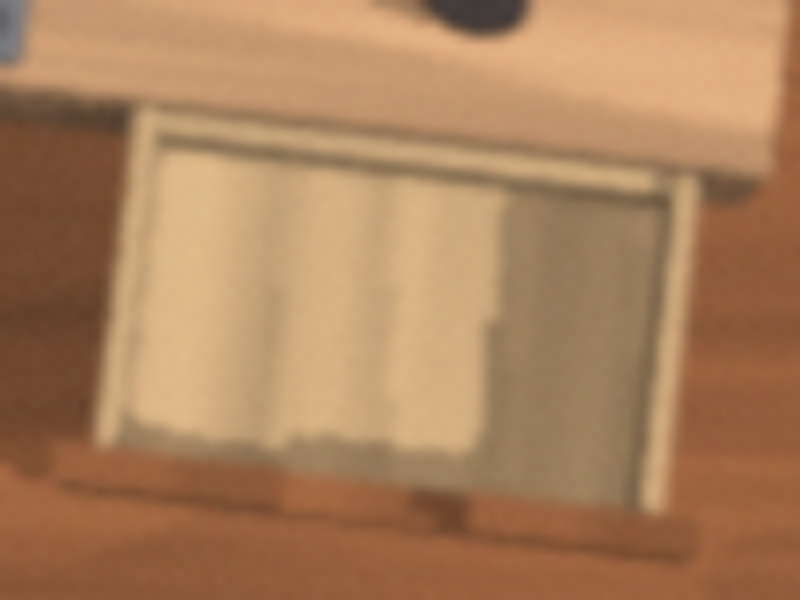

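The crop confirms it: the pale wood block at (470,254) has the step on its far end, in plain wood, so it is the packer. The pink and green blocks are the decoys. The drawer's inside runs from (310,178) to (373,186) at the back and (305,213) to (370,223) at the front, and it is empty. The pull bar runs from (245,146) to (282,149.5), and the brass rider is near (225,135).

```bash
python3 - <<'E'
from h import *
c=load('top');P=cloud(c)
# station top
m=(abs(P[...,2]-.07)<.004);n,l,s,_=cv2.connectedComponentsWithStats(m.astype(np.uint8))
roi=np.zeros_like(m);roi[30:190,200:410]=1
q=(P[m&roi][:,:2]*1000).astype(np.float32);r=cv2.minAreaRect(q);print('top',r,cv2.boxPoints(r).round(0).tolist())
f=lambda a,b,h:atz(c,290+a/8,160+b/8,h)
for nm,a,b in(('Lb',145,115),('Lf',105,445),('Rb',685,180),('Rf',652,515),):print(nm,f(a,b,.052).round(4))
print('face outer top edge',f(60,480,.056).round(4),f(690,555,.056).round(4))
print('floor back',f(160,150,.046).round(4),f(665,205,.046).round(4))
for nm,u,v in(('barL',245,145.7),('barR',282,149.5)):print(nm,pix(c,u,v).round(4),atz(c,u,v,.134).round(4))
for nm,u,v in(('rid',225.5,135),):print(nm,pix(c,u,v).round(4),atz(c,u,v,.10).round(4))
# packer long axis
m=(P[...,2]>.007);m[:, :452]=0;m[:236]=0;m[275:]=0;m[:,490:]=0
t=m&(P[...,2]>.024)
vv=[]
for row in range(236,275):
    u=np.where(t[row])[0]
    if len(u)>6: vv.append((*P[row,u[0]][:2],*P[row,u[-1]][:2]))
vv=np.array(vv);print(vv.round(4)[::2])
print(P[250,470],P[240,500],P[200,340],P[264,468])
E
```

```text
top ((788.1520385742188, 19.702606201171875), (400.48834228515625, 290.5865783691406), 84.70155334472656) [[625.0, -166.0], [914.0, -193.0], [951.0, 206.0], [662.0, 233.0]]
Lb [0.6403 0.0146 0.052 ]
Lf [0.5421 0.0233 0.052 ]
Rb [ 0.6255 -0.1456  0.052 ]
Rf [ 0.5262 -0.1377  0.052 ]
face outer top edge [0.5313 0.0359 0.056 ] [ 0.5147 -0.1486  0.056 ]
floor back [0.6308 0.01   0.046 ] [ 0.6187 -0.1405  0.046 ]
barL [0.6879 0.1526 0.1317] [0.6874 0.1522 0.134 ]
barR [0.6816 0.0709 0.1328] [0.6813 0.0707 0.134 ]
rid [0.7168 0.2026 0.1052] [0.7181 0.2038 0.1   ]
[[ 0.4961 -0.3618  0.4971 -0.3952]
 [ 0.4914 -0.3622  0.4923 -0.3952]
 [ 0.4866 -0.3609  0.4876 -0.3964]
 [ 0.4818 -0.3608  0.4828 -0.3955]
 [ 0.477  -0.361   0.4781 -0.3953]
 [ 0.4832 -0.0222  0.4733 -0.396 ]
 [ 0.4675 -0.3603  0.4832 -0.0222]
 [ 0.4628 -0.3599  0.4638 -0.3954]
 [ 0.4581 -0.3597  0.459  -0.3963]]
[ 0.47274019 -0.37717871  0.02706499] [ 0.49899904 -0.45927247  0.00171757] [ 0.58501778 -0.06384093  0.01459087] [ 0.43888442 -0.37643737  0.01467743]
```

```bash
cat >> h.py <<'E'
def plan(pos,yaw,n,g):
    """rows for n even steps from present pose to world pos (m), tool down, tool-x yaw in deg"""
    o=ctrl.get_obs();r=R.from_quat(np.roll(o['eef_rot'],-1))
    T=R.from_euler('z',yaw,degrees=True)*R.from_quat([1,0,0,0])
    w=(r.inv()*T).as_rotvec();d=(np.array(pos)-o['eef_pos'])*1000/n
    print('yaw',np.degrees(np.arctan2(*r.as_matrix()[1::-1,0])).round(2),'turn',w.round(4))
    for i in range(n): print([*map(float,(r*R.from_rotvec(w*i/n)).inv().apply(d).round(1)),*map(float,(w/n).round(4)),g])
E
python3 -c "
from h import *
plan([.473,-.378,.12],-2,10,75)"
```

```text
yaw 15.63 turn [-1.600e-03 -1.000e-04  3.077e-01]
[35.4, -8.3, 11.1, -0.0002, -0.0, 0.0308, 75]
[35.1, -9.4, 11.1, -0.0002, -0.0, 0.0308, 75]
[34.8, -10.4, 11.1, -0.0002, -0.0, 0.0308, 75]
[34.4, -11.5, 11.1, -0.0002, -0.0, 0.0308, 75]
[34.1, -12.6, 11.1, -0.0002, -0.0, 0.0308, 75]
[33.7, -13.6, 11.1, -0.0002, -0.0, 0.0308, 75]
[33.2, -14.6, 11.1, -0.0002, -0.0, 0.0308, 75]
[32.8, -15.7, 11.1, -0.0002, -0.0, 0.0308, 75]
[32.3, -16.7, 11.1, -0.0002, -0.0, 0.0308, 75]
[31.7, -17.7, 11.0, -0.0002, -0.0, 0.0308, 75]
```

{"method": "jog_arm", "body": {"series": [[[35,-8,11,0,0,0.031,75],[35,-9,11,0,0,0.031,75],[35,-10,11,0,0,0.031,75],[34,-12,11,0,0,0.031,75],[34,-13,11,0,0,0.031,75],[34,-14,11,0,0,0.031,75],[33,-15,11,0,0,0.031,75],[33,-16,11,0,0,0.031,75],[32,-17,11,0,0,0.031,75],[32,-18,11,0,0,0.031,75]]]}}

```text
time_s: 1.1
eef_pos: [0.4739, -0.3763, 0.1204]
eef_rot: [-0.0, 1.0, -0.019, -0.0]
wrist_force: [0.2, 0.1, 0.4]
opening: 0.879
grasp_force: 0.0
```

```bash
python3 -c "
from h import *
plan([.473,-.378,.005],-2,9,75);o=ctrl.get_obs();print(o['eef_pos'],o['dq'].round(3))"|head -3;python3 -c "
from h import *
print(ctrl.get_obs()['eef_pos'],ctrl.get_obs()['dq'].round(3))"
```

```text
yaw -2.2 turn [-0.0006  0.0006 -0.0036]
[-0.1, 0.2, 12.8, -0.0001, 0.0001, -0.0004, 75]
[-0.1, 0.2, 12.8, -0.0001, 0.0001, -0.0004, 75]
[ 0.47385954 -0.37632064  0.12040419] [ 0.615  0.405 -0.295  0.    -0.116  0.918]
```

{"method": "jog_arm", "body": {"series": [[[0,0,0,0,0,0,75],[0,0,15,0,0,0,75],[0,0,15,0,0,0,75],[0,0,15,0,0,0,75],[0,0,15,0,0,0,75],[0,0,15,0,0,0,75],[0,0,15,0,0,0,75],[0,0,15,0,0,0,75],[0,0,0,0,0,0,75],[0,0,0,0,0,0,75]]]}}

```text
time_s: 2.1
eef_pos: [0.4728, -0.3774, 0.0159]
eef_rot: [-0.0, 1.0, -0.019, -0.0]
wrist_force: [0.1, -0.7, -0.2]
opening: 0.877
grasp_force: 0.0
```

```bash
python3 -c "
from h import *
plan([.473,-.378,.005],-2,1,75)"
```

```text
yaw -2.13 turn [-0.0006  0.0005 -0.0022]
[0.2, 0.6, 10.9, -0.0006, 0.0005, -0.0022, 75]
```

{"method": "jog_arm", "body": {"series": [[[0,0.5,5.5,0,0,0,75],[0,0,5.5,0,0,0,75],[0,0,0,0,0,0,20],[0,0,0,0,0,0,20],[0,0,0,0,0,0,20],[0,0,0,0,0,0,20],[0,0,0,0,0,0,20],[0,0,0,0,0,0,20],[0,0,-10,0,0,0,20],[0,0,-15,0,0,0,20]]]}}

```text
time_s: 3.1
eef_pos: [0.472, -0.377, 0.0299]
eef_rot: [-0.001, 1.0, -0.019, -0.001]
wrist_force: [-0.8, -0.0, 0.6]
opening: 0.407
grasp_force: 60.9
```

```bash
python3 -c "
from h import *
plan([.473,-.378,.14],-2,5,20)
plan([.592,-.063,.14],-5.2,12,20)"
```

```text
yaw -2.13 turn [-0.0022  0.0021 -0.0023]
[0.2, 0.1, -22.0, -0.0004, 0.0004, -0.0005, 20]
[0.2, 0.2, -22.0, -0.0004, 0.0004, -0.0005, 20]
[0.2, 0.2, -22.0, -0.0004, 0.0004, -0.0005, 20]
[0.2, 0.2, -22.0, -0.0004, 0.0004, -0.0005, 20]
[0.2, 0.2, -22.0, -0.0004, 0.0004, -0.0005, 20]
yaw -2.13 turn [-0.0022  0.0021  0.0536]
[9.0, -26.5, -9.1, -0.0002, 0.0002, 0.0045, 20]
[8.9, -26.6, -9.1, -0.0002, 0.0002, 0.0045, 20]
[8.8, -26.6, -9.1, -0.0002, 0.0002, 0.0045, 20]
[8.7, -26.7, -9.1, -0.0002, 0.0002, 0.0045, 20]
[8.5, -26.7, -9.1, -0.0002, 0.0002, 0.0045, 20]
[8.4, -26.7, -9.2, -0.0002, 0.0002, 0.0045, 20]
[8.3, -26.8, -9.2, -0.0002, 0.0002, 0.0045, 20]
[8.2, -26.8, -9.2, -0.0002, 0.0002, 0.0045, 20]
[8.1, -26.8, -9.2, -0.0002, 0.0002, 0.0045, 20]
[7.9, -26.9, -9.2, -0.0002, 0.0002, 0.0045, 20]
[7.8, -26.9, -9.2, -0.0002, 0.0002, 0.0045, 20]
[7.7, -26.9, -9.2, -0.0002, 0.0002, 0.0045, 20]
```

{"method": "jog_arm", "body": {"series": [[[0,0,-25,0,0,0,20],[0,0,-30,0,0,0,20],[0,0,-30,0,0,0,20],[0,0,-15,0,0,0.009,20],[9,-26,0,0,0,0.009,20],[9,-26,0,0,0,0.009,20],[9,-26,0,0,0,0.009,20],[8,-27,0,0,0,0.009,20],[8,-27,0,0,0,0.009,20],[8,-27,0,0,0,0,20]]]}}

```text
time_s: 4.1
eef_pos: [0.5347, -0.2216, 0.1303]
eef_rot: [-0.0, 0.999, -0.046, -0.0]
wrist_force: [-0.7, -0.8, -0.1]
opening: 0.407
grasp_force: 60.9
```

{"method": "jog_arm", "body": {"series": [[[8,-27,0,0,0,0,20],[8,-27,0,0,0,0,20],[8,-27,0,0,0,0,20],[8,-27,0,0,0,0,20],[7,-27,0,0,0,0,20],[7,-20,0,0,0,0,20],[0,0,0,0,0,0,20],[0,0,0,0,0,0,20],[0,0,0,0,0,0,20],[0,0,0,0,0,0,20]]]}}

```text
time_s: 5.1
eef_pos: [0.5943, -0.0737, 0.1303]
eef_rot: [0.0, 0.999, -0.046, -0.0]
wrist_force: [0.3, 0.6, -0.6]
opening: 0.406
grasp_force: 60.9
```

```bash
python3 -c "
from h import *
plan([.592,-.063,.05],-5.2,1,20)
c=cam('top');crop(c,240,130,160,120,5,'c3')"
```

```text
yaw -5.3 turn [ 0.0001  0.0002 -0.0018]
[-3.2, -10.4, 80.3, 0.0001, 0.0002, -0.0018, 20]
```

View pics/c3.png

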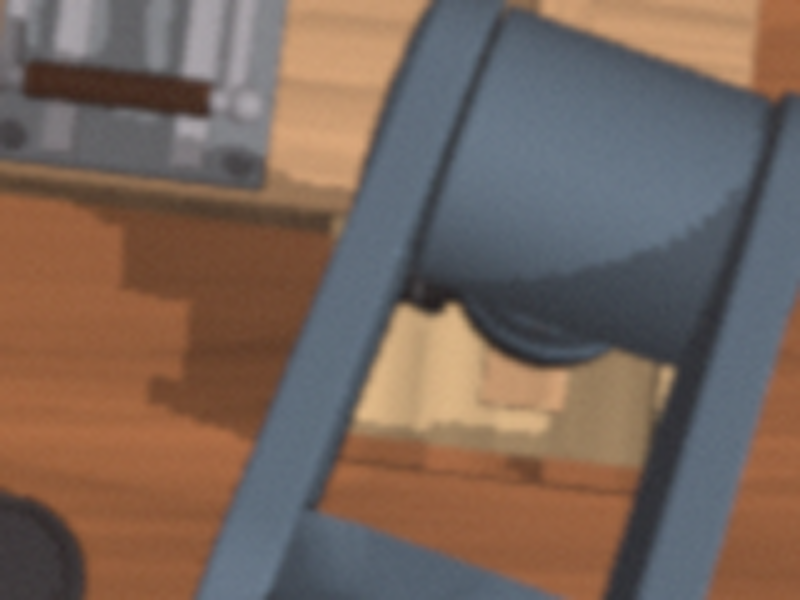

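The packer is held, with its low end at about (344,211) over the drawer's inside. Next I lower it.

{"method": "jog_arm", "body": {"series": [[[-3,-5,0,0,0,0,20],[0,-5,15,0,0,0,20],[0,0,15,0,0,0,20],[0,0,15,0,0,0,20],[0,0,15,0,0,0,20],[0,0,15,0,0,0,20],[0,0,15,0,0,0,20],[0,0,5,0,0,0,20],[0,0,0,0,0,0,20],[0,0,0,0,0,0,20]]]}}

```text
time_s: 6.15
eef_pos: [0.5929, -0.0626, 0.0356]
eef_rot: [0.0, 0.999, -0.046, 0.0]
wrist_force: [-0.7, -0.4, 0.3]
opening: 0.408
grasp_force: 60.9
```

```bash
python3 -c "
from h import *
plan([.592,-.063,.022],-5.2,1,20)"
```

```text
yaw -5.22 turn [ 0.0002 -0.0006 -0.0004]
[-0.9, 0.5, 13.6, 0.0002, -0.0006, -0.0004, 20]
```

{"method": "jog_arm", "body": {"series": [[[-1,0,7,0,0,0,20],[0,0,6,0,0,0,20],[0,0,0,0,0,0,20],[0,0,0,0,0,0,20],[0,0,0,0,0,0,45],[0,0,0,0,0,0,60],[0,0,0,0,0,0,60],[0,0,-10,0,0,0,60],[0,0,-20,0,0,0,60],[0,0,-30,0,0,0,60]]]}}

```text
time_s: 7.15
eef_pos: [0.5902, -0.062, 0.0819]
eef_rot: [-0.0, 0.999, -0.046, -0.002]
wrist_force: [0.6, -0.3, 0.7]
opening: 0.703
grasp_force: 0.0
```

```bash
python3 -c "
from h import *
plan([.592,-.063,.13],-5.2,2,60)
plan([.480,-.053,.13],-5.2,6,0)
"
```

```text
yaw -5.23 turn [-0.0007  0.0033 -0.0005]
[0.9, 0.4, -24.0, -0.0004, 0.0017, -0.0003, 60]
[0.9, 0.4, -24.0, -0.0004, 0.0017, -0.0003, 60]
yaw -5.23 turn [-0.0007  0.0033 -0.0005]
[-18.5, 0.2, -7.9, -0.0001, 0.0006, -0.0001, 0]
[-18.5, 0.2, -8.0, -0.0001, 0.0006, -0.0001, 0]
[-18.4, 0.2, -8.0, -0.0001, 0.0006, -0.0001, 0]
[-18.4, 0.2, -8.0, -0.0001, 0.0006, -0.0001, 0]
[-18.4, 0.2, -8.0, -0.0001, 0.0006, -0.0001, 0]
[-18.4, 0.2, -8.0, -0.0001, 0.0006, -0.0001, 0]
```

Back off to in front of the drawer, close the fingers, and look.

{"method": "jog_arm", "body": {"series": [[[0,0,-30,0,0,0,60],[0,0,-20,0,0,0,30],[-15,0,0,0,0,0,0],[-20,0,0,0,0,0,0],[-20,0,0,0,0,0,0],[-20,0,0,0,0,0,0],[-20,0,0,0,0,0,0],[-17,0,0,0,0,0,0],[0,0,0,0,0,0,0],[0,0,0,0,0,0,0]]]}}

```text
time_s: 8.15
eef_pos: [0.4807, -0.0524, 0.1332]
eef_rot: [0.0, 0.999, -0.046, 0.001]
wrist_force: [0.1, 0.0, 0.7]
opening: 0.001
grasp_force: 0.0
```

```bash
python3 -c "
from h import *
plan([.480,-.053,.022],-5.2,1,0)
c=cam('top');crop(c,280,130,120,100,6,'c4')"
```

```text
yaw -5.24 turn [ 0.0004 -0.0019 -0.0007]
[-0.9, 0.6, 111.2, 0.0004, -0.0019, -0.0007, 0]
```

View pics/c4.png

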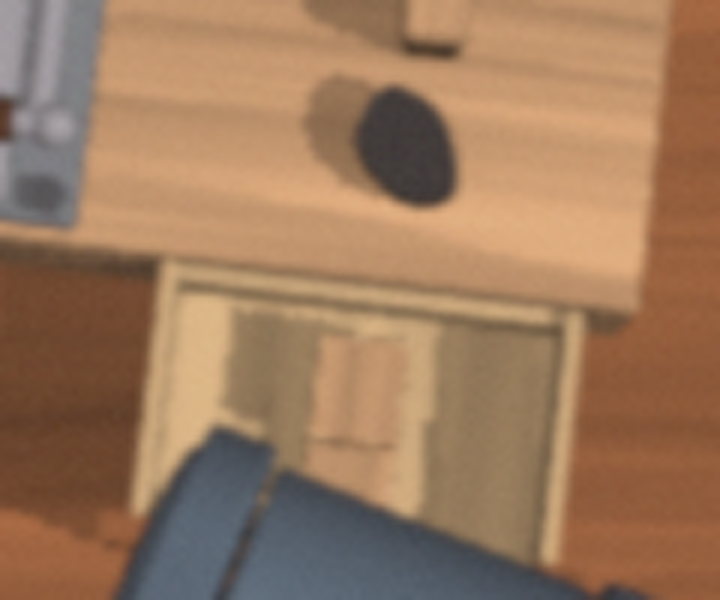

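The packer lies flat inside the compartment, from about (340,187) to (338,212), clear of the walls and partition. Next I lower the closed fingers and push the drawer.

{"method": "jog_arm", "body": {"series": [[[0,0,20,0,0,0,0],[0,0,20,0,0,0,0],[0,0,20,0,0,0,0],[0,0,20,0,0,0,0],[0,0,20,0,0,0,0],[0,0,11,0,0,0,0],[0,0,0,0,0,0,0],[5,0,0,0,0,0,0],[10,0,0,0,0,0,0],[5,0,0,0,0,0,0]]]}}

```text
time_s: 9.2
eef_pos: [0.5024, -0.0547, 0.0226]
eef_rot: [0.0, 0.999, -0.046, 0.002]
wrist_force: [0.5, -0.2, -0.0]
opening: 0.001
grasp_force: 0.0
```

{"method": "jog_arm", "body": {"series": [[[8,0,0,0,0,0,0],[8,0,0,0,0,0,0],[8,0,0,0,0,0,0],[8,0,0,0,0,0,0],[8,0,0,0,0,0,0],[8,0,0,0,0,0,0],[8,0,0,0,0,0,0],[8,0,0,0,0,0,0],[8,0,0,0,0,0,0],[8,0,0,0,0,0,0]]]}}

```text
time_s: 10.2
eef_pos: [0.5802, -0.0614, 0.0212]
eef_rot: [0.0, 0.999, -0.046, -0.0]
wrist_force: [-2.2, -0.3, 0.5]
opening: 0.004
grasp_force: 0.8
```

```bash
python3 -c "
from h import *
plan([.612,-.0645,.022],-5.2,1,0)"
```

```text
yaw -5.23 turn [ 0.      0.0001 -0.0005]
[32.0, 0.2, -0.8, 0.0, 0.0001, -0.0005, 0]
```

{"method": "jog_arm", "body": {"series": [[[5,0,0,0,0,0,0],[5,0,0,0,0,0,0],[5,0,0,0,0,0,0],[4,0,0,0,0,0,0],[3,0,0,0,0,0,0],[2,0,0,0,0,0,0],[2,0,0,0,0,0,0],[1,0,0,0,0,0,0],[1,0,0,0,0,0,0],[0,0,0,0,0,0,0]]]}}

```text
time_s: 11.2
eef_pos: [0.6076, -0.0638, 0.0213]
eef_rot: [-0.0, 0.999, -0.046, 0.0]
wrist_force: [0.4, -0.7, -0.5]
opening: -0.001
grasp_force: 0.2
```

{"method": "jog_arm", "body": {"series": [[[1,0,0,0,0,0,0],[1,0,0,0,0,0,0],[1,0,0,0,0,0,0],[1,0,0,0,0,0,0],[1,0,0,0,0,0,0],[0,0,0,0,0,0,0],[0,0,0,0,0,0,0],[0,0,0,0,0,0,0],[0,0,0,0,0,0,0],[0,0,0,0,0,0,0]]]}}

```text
time_s: 12.2
eef_pos: [0.6127, -0.0643, 0.0214]
eef_rot: [0.0, 0.999, -0.046, 0.0]
wrist_force: [0.3, -0.4, 0.4]
opening: -0.003
grasp_force: 0.0
```

{"method": "jog_arm", "body": {"series": [[[0.5,0,0,0,0,0,0],[0.5,0,0,0,0,0,0],[0.5,0,0,0,0,0,0],[0.5,0,0,0,0,0,0],[0.5,0,0,0,0,0,0],[0.5,0,0,0,0,0,0],[0,0,0,0,0,0,0],[0,0,0,0,0,0,0],[0,0,0,0,0,0,0],[0,0,0,0,0,0,0]]]}}

```text
time_s: 13.2
eef_pos: [0.6135, -0.0643, 0.021]
eef_rot: [-0.0, 0.999, -0.045, -0.002]
wrist_force: [-8.0, 0.4, 7.2]
opening: -0.002
grasp_force: 4.5
```

```bash
python3 - <<'E'
from h import *
c=cam('side');P=cloud(c)
# points of the drawer face / base front near stand frame
e=np.array([.9959,-.0906]);f=np.array([.0906,.9959]);O=np.array([.7633,.022])
q=P.reshape(-1,3);d=q[:,:2]-O;x=d@e;y=d@f
for h in(.056,.07):
  m=(abs(q[:,2]-h)<.004)&(x>-.17)&(x<-.1)
  for a in np.arange(-.19,.2,.03):
    k=m&(abs(y-a)<.012)
    if k.sum()>2: print(h,round(a,2),k.sum(),(x[k].min()*1000).round(1))
E
```

```text
0.056 -0.19 5 -133.6
0.056 -0.1 10 -154.9
0.056 -0.07 18 -133.2
0.056 -0.04 25 -132.0
0.056 -0.01 27 -133.4
0.056 0.02 16 -122.6
0.056 0.05 16 -121.2
0.056 0.08 15 -121.9
0.056 0.11 17 -120.7
0.056 0.14 17 -120.7
0.056 0.17 17 -121.0
0.056 0.2 27 -120.3
0.07 -0.13 6 -156.5
0.07 -0.1 14 -156.4
0.07 -0.07 44 -156.3
0.07 -0.04 38 -121.9
0.07 -0.01 40 -121.6
0.07 0.02 20 -121.5
0.07 0.05 25 -119.6
0.07 0.08 24 -120.6
0.07 0.11 26 -120.7
0.07 0.14 36 -119.9
0.07 0.17 57 -120.3
0.07 0.2 31 -120.9
```

The wrist force and the halted motion show the drawer at its stop, and the side cloud puts the face at -132 to -133 mm, so it is shut. Next I back off and go above the bar.

{"method": "jog_arm", "body": {"series": [[[-5,0,0,0,0,0,0],[-10,0,0,0,0,0,0],[-15,0,0,0,0,0,0],[-10,0,-15,0,0,0,0],[0,0,-30,0,0,0,20],[0,0,-35,0,0,0,40],[0,0,-35,0,0,0,55],[0,0,-35,0,0,0,55],[0,0,-25,0,0,0,55],[0,0,0,0,0,0,55]]]}}

```text
time_s: 14.25
eef_pos: [0.578, -0.0616, 0.201]
eef_rot: [0.001, 0.999, -0.046, 0.004]
wrist_force: [-0.4, 0.1, 0.4]
opening: 0.649
grasp_force: 0.0
```

```bash
python3 -c "
from h import *
plan([.6846,.1116,.19],84.8,16,55)"
```

```text
yaw -5.22 turn [ 0.0082 -0.0054 -1.5711]
[5.6, -11.4, 0.7, 0.0005, -0.0003, -0.0982, 55]
[6.7, -10.8, 0.7, 0.0005, -0.0003, -0.0982, 55]
[7.8, -10.1, 0.7, 0.0005, -0.0003, -0.0982, 55]
[8.7, -9.3, 0.7, 0.0005, -0.0003, -0.0982, 55]
[9.6, -8.4, 0.7, 0.0005, -0.0003, -0.0982, 55]
[10.3, -7.4, 0.7, 0.0005, -0.0003, -0.0982, 55]
[11.0, -6.3, 0.7, 0.0005, -0.0003, -0.0982, 55]
[11.6, -5.2, 0.7, 0.0005, -0.0003, -0.0982, 55]
[12.0, -4.1, 0.7, 0.0005, -0.0003, -0.0982, 55]
[12.4, -2.9, 0.7, 0.0005, -0.0003, -0.0982, 55]
[12.6, -1.6, 0.7, 0.0005, -0.0003, -0.0982, 55]
[12.7, -0.4, 0.7, 0.0005, -0.0003, -0.0982, 55]
[12.7, 0.9, 0.7, 0.0005, -0.0003, -0.0982, 55]
[12.5, 2.1, 0.7, 0.0005, -0.0003, -0.0982, 55]
[12.3, 3.3, 0.7, 0.0005, -0.0003, -0.0982, 55]
[11.9, 4.5, 0.7, 0.0005, -0.0003, -0.0982, 55]
```

{"method": "jog_arm", "body": {"series": [[[6,-11,0,0,0,-0.1,55],[7,-11,0,0,0,-0.1,55],[8,-10,0,0,0,-0.1,55],[9,-9,0,0,0,-0.1,55],[10,-8,0,0,0,-0.1,55],[10,-7,0,0,0,-0.1,55],[11,-6,0,0,0,-0.1,55],[12,-5,0,0,0,-0.1,55],[12,-4,0,0,0,-0.1,55],[12,-3,0,0,0,-0.1,55]]]}}

```text
time_s: 15.25
eef_pos: [0.6426, 0.0468, 0.1948]
eef_rot: [-0.0, 0.898, 0.441, -0.001]
wrist_force: [0.4, -0.6, -0.3]
opening: 0.643
grasp_force: 0.0
```

{"method": "jog_arm", "body": {"series": [[[13,-1,0,0,0,-0.1,55],[13,0,0,0,0,-0.1,55],[13,1,0,0,0,-0.1,55],[12,2,0,0,0,-0.1,55],[12,3,0,0,0,-0.1,55],[12,4,0,0,0,-0.07,55],[0,0,0,0,0,0,55],[0,0,0,0,0,0,55],[0,0,0,0,0,0,55],[0,0,0,0,0,0,55]]]}}

```text
time_s: 16.25
eef_pos: [0.6816, 0.1112, 0.1961]
eef_rot: [-0.0, 0.739, 0.673, -0.0]
wrist_force: [-0.1, 0.1, -0.5]
opening: 0.642
grasp_force: 0.0
```

```bash
python3 -c "
from h import *
plan([.6846,.1116,.106],84.8,1,55)
c=cam('side');crop(c,150,160,160,120,5,'c5')"
```

```text
yaw 84.64 turn [-0.0003  0.0001 -0.0027]
[0.6, 2.9, 90.1, -0.0003, 0.0001, -0.0027, 55]
```

View pics/c5.png

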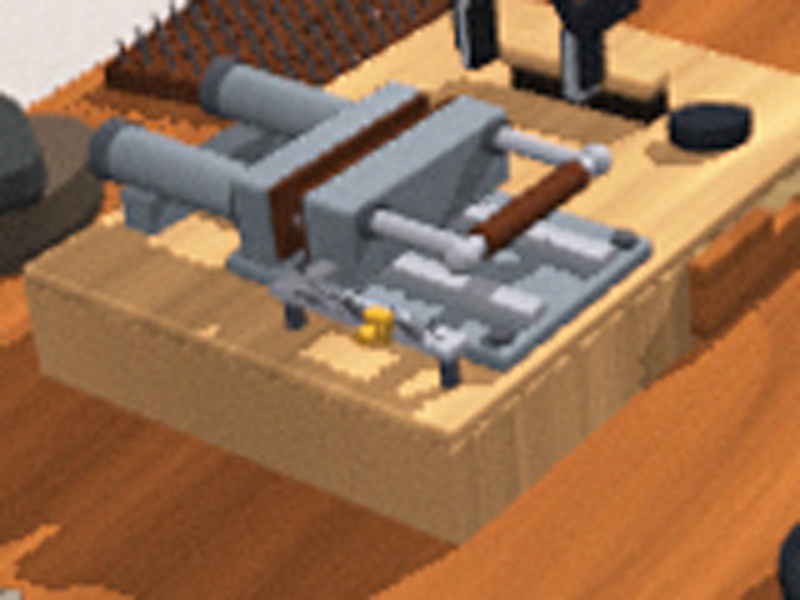

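The side crop shows the drawer shut, the pull bar from (247,208) to (267,194), the brass rider at (225,224), and a jaw pointer near (214,214). The fingers straddle the bar from above. I descend and pinch it.

{"method": "jog_arm", "body": {"series": [[[0.5,3,0,0,0,0,55],[0,0,15,0,0,0,55],[0,0,15,0,0,0,55],[0,0,15,0,0,0,55],[0,0,15,0,0,0,55],[0,0,15,0,0,0,55],[0,0,14,0,0,0,55],[0,0,0,0,0,0,55],[0,0,0,0,0,0,55],[0,0,0,0,0,0,55]]]}}

```text
time_s: 17.3
eef_pos: [0.6857, 0.1121, 0.1083]
eef_rot: [0.001, 0.739, 0.674, 0.001]
wrist_force: [0.1, -0.2, -0.4]
opening: 0.641
grasp_force: 0.0
```

{"method": "jog_arm", "body": {"series": [[[0,0,0,0,0,0,40],[0,0,0,0,0,0,30],[0,0,0,0,0,0,20],[0,0,0,0,0,0,10],[0,0,0,0,0,0,5],[0,0,0,0,0,0,5],[0,0,0,0,0,0,5],[0,0,0,0,0,0,5],[0,0,0,0,0,0,5],[0,0,0,0,0,0,5]]]}}

```text
time_s: 18.3
eef_pos: [0.6866, 0.112, 0.1085]
eef_rot: [0.001, 0.739, 0.674, 0.001]
wrist_force: [5.4, 0.1, 0.3]
opening: 0.189
grasp_force: 58.6
```

```bash
python3 - <<'E'
from h import *
print(ctrl.get_obs()['eef_pos'])
e=np.array([.9959,-.0906]);f=np.array([.0906,.9959]);O=np.array([.7633,.022])
for n in('top','side'):
    c=cam(n);P=cloud(c);hsv=cv2.cvtColor(c['frame'],cv2.COLOR_BGR2HSV)
    m=(cv2.inRange(hsv,(18,150,120),(35,255,255))>0)
    v,u=np.where(m);k=(u>190)&(u<260)&(v>100)&(v<250);v,u=v[k],u[k]
    q=P[v,u];d=q[:,:2]-O
    for a in sorted(zip(u,v,(d@e*1000).round(1),(d@f*1000).round(1),(q[:,2]*1000).round(1))):print(n,*a)
E
```

```text
[0.68658091 0.11196849 0.10845276]
side 221 226 -56.3 186.6 99.2
side 221 227 -58.7 189.4 98.7
side 221 228 -31.2 162.0 70.1
side 222 226 -60.7 187.8 101.4
side 222 227 -62.1 189.5 100.0
side 222 228 -59.5 187.4 94.9
side 223 222 -58.1 180.0 107.7
side 223 223 -55.4 177.7 102.5
side 223 224 -58.3 181.1 102.6
side 223 225 -60.1 183.4 101.5
side 223 226 -64.5 188.3 103.0
side 223 227 -64.2 188.3 100.0
side 223 228 -62.8 187.4 96.0
side 224 222 -61.2 179.8 108.6
side 224 223 -59.0 178.0 103.9
side 224 224 -62.2 181.8 104.3
side 224 225 -62.1 182.0 101.4
side 224 226 -63.5 183.9 100.1
side 224 227 -64.2 185.0 98.1
side 224 228 -64.0 185.3 95.2
side 225 222 -59.5 174.8 105.2
side 225 223 -61.8 177.5 104.6
side 225 224 -63.5 179.7 103.5
side 225 225 -65.3 182.0 102.5
side 225 226 -65.6 182.7 100.1
side 225 227 -66.5 184.0 98.2
side 226 222 -60.3 172.1 103.9
side 226 223 -65.2 177.7 105.8
side 226 224 -66.3 179.2 104.2
side 226 225 -65.9 179.2 101.1
side 226 226 -65.0 178.6 97.5
side 226 227 -64.0 178.1 94.0
side 226 228 -61.5 175.8 88.8
side 227 222 -63.6 172.2 105.1
side 227 223 -65.6 174.6 104.2
side 227 224 -65.9 175.3 101.8
side 227 225 -66.8 176.7 100.0
side 227 226 -65.3 175.5 95.8
side 227 227 -68.5 179.3 96.3
side 227 228 -66.4 177.5 91.5
side 228 224 -66.3 172.3 100.2
```

{"method": "jog_arm", "body": {"series": [[[0,-3,0,0,0,0,5],[0,-5,0,0,0,0,5],[0,-6,0,0,0,0,5],[0,-6,0,0,0,0,5],[0,-6,0,0,0,0,5],[0,-6,0,0,0,0,5],[0,-6,0,0,0,0,5],[0,-5,0,0,0,0,5],[0,-3,0,0,0,0,5],[0,-2,0,0,0,0,5]]]}}

```text
time_s: 19.4
eef_pos: [0.64, 0.1163, 0.1085]
eef_rot: [0.002, 0.739, 0.674, 0.003]
wrist_force: [10.6, 0.8, -3.7]
opening: 0.19
grasp_force: 58.6
```

{"method": "jog_arm", "body": {"series": [[[0,0,0,0,0,0,5],[0,0,0,0,0,0,5],[0,0,0,0,0,0,5],[0,0,0,0,0,0,5],[0,0,0,0,0,0,5],[0,0,0,0,0,0,5],[0,0,0,0,0,0,5],[0,0,0,0,0,0,5],[0,0,0,0,0,0,5],[0,0,0,0,0,0,5]]]}}

```text
time_s: 20.4
eef_pos: [0.6398, 0.1163, 0.1085]
eef_rot: [0.002, 0.739, 0.674, 0.002]
wrist_force: [9.3, -1.0, -2.5]
opening: 0.188
grasp_force: 58.7
```

```bash
python3 - <<'E'
from h import *
print(ctrl.get_obs()['eef_pos'])
c=cam('side');t=cam('top')
a=cv2.resize(c['frame'][200:250,195:245],None,fx=8,fy=8,interpolation=cv2.INTER_CUBIC)
b=cv2.resize(t['frame'][110:160,205:255],None,fx=8,fy=8,interpolation=cv2.INTER_CUBIC)
cv2.imwrite('pics/c6.png',np.hstack([a,b]))
E
```

```text
[0.63976067 0.11628302 0.10849821]
```

View pics/c6.png

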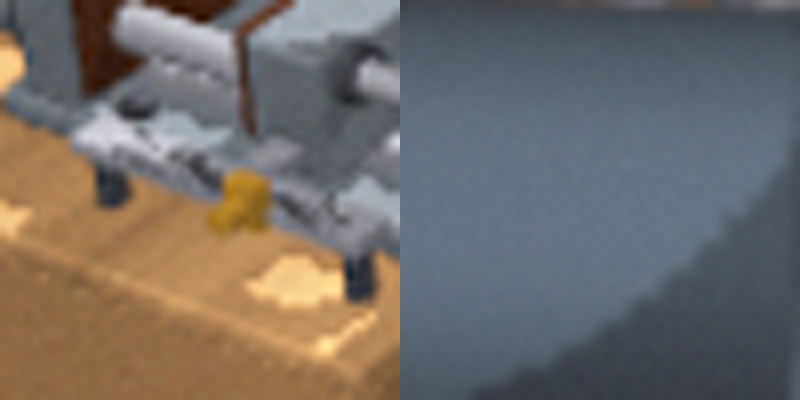

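The side crop shows the jaw drawn most of the way, with its grey pointer at about (228,219) and the rider at (225,225). The arm hides the vice from the top camera. I'll measure both more finely.

```bash
python3 - <<'E'
from h import *
e=np.array([.9959,-.0906]);f=np.array([.0906,.9959]);O=np.array([.7633,.022])
S=lambda p:((p[:2]-O)@e*1000,(p[:2]-O)@f*1000)
t=load('top');im=cv2.imread('pics/top0.png');hsv=cv2.cvtColor(im,cv2.COLOR_BGR2HSV)
def mask(lo,hi,u0,u1,v0,v1):
    m=cv2.inRange(hsv,lo,hi);k=np.zeros_like(m);k[v0:v1,u0:u1]=m[v0:v1,u0:u1];return np.argwhere(k>0)[:,::-1]
y=mask((15,140,110),(35,255,255),215,233,125,145);print('rider px',len(y),y.tolist())
print([np.round(S(atz(t,*p,.106)),1).tolist() for p in y])
b=mask((0,100,30),(15,255,120),242,286,138,156);print('bar',len(b),b.mean(0))
for u in range(248,282,6):
    v=b[b[:,0]==u][:,1]
    if len(v): print(u,v.min(),v.max(),np.round(S(atz(t,u,v.mean(),.130)),1))
c=load('side')
def proj(x,yy,z):
    p=np.append(O+e*x/1000+f*yy/1000,z/1000);q=rot(c).T@(p-np.array(c['xyz']));return q[0]/q[2]*c['fx']+c['cx'],q[1]/q[2]*c['fy']+c['cy']
k=12;g=cv2.resize(c['frame'][205:240,205:255],None,fx=k,fy=k,interpolation=cv2.INTER_CUBIC)
for (x,yy,z) in((-52,165,100),(-62,165,100),(-62,178,100)):
    u,v=proj(x,yy,z);print((x,yy,z),u,v);cv2.circle(g,(int((u+.5-205)*k),int((v+.5-205)*k)),3,(0,0,255),-1)
cv2.imwrite('pics/c7.png',g)
E
```

```text
rider px 37 [[225, 132], [220, 133], [221, 133], [222, 133], [223, 133], [224, 133], [225, 133], [226, 133], [219, 134], [220, 134], [221, 134], [222, 134], [223, 134], [224, 134], [225, 134], [226, 134], [227, 134], [219, 135], [220, 135], [221, 135], [222, 135], [223, 135], [224, 135], [225, 135], [226, 135], [227, 135], [220, 136], [221, 136], [222, 136], [223, 136], [224, 136], [225, 136], [226, 136], [227, 136], [224, 137], [225, 137], [226, 137]]
[[-56.1, 177.6], [-59.7, 188.5], [-59.5, 186.3], [-59.2, 184.0], [-58.9, 181.8], [-58.7, 179.5], [-58.4, 177.3], [-58.1, 175.0], [-62.3, 190.4], [-62.0, 188.2], [-61.7, 185.9], [-61.5, 183.7], [-61.2, 181.4], [-60.9, 179.2], [-60.7, 177.0], [-60.4, 174.7], [-60.1, 172.5], [-64.6, 190.1], [-64.3, 187.9], [-64.0, 185.6], [-63.8, 183.4], [-63.5, 181.1], [-63.2, 178.9], [-62.9, 176.6], [-62.7, 174.4], [-62.4, 172.1], [-66.6, 187.5], [-66.3, 185.3], [-66.0, 183.0], [-65.8, 180.8], [-65.5, 178.6], [-65.2, 176.3], [-65.0, 174.1], [-64.7, 171.8], [-67.8, 178.2], [-67.5, 176.0], [-67.2, 173.7]]
bar 206 [262.97087379 147.2961165 ]
248 143 148 [-85.4 117.1]
254 144 149 [-86.  103.7]
260 144 149 [-84.4  90.6]
266 145 150 [-85.1  77.1]
272 146 151 [-85.7  63.7]
278 147 152 [-86.3  50.3]
(-52, 165, 100) 225.43971086211732 221.00216548196863
(-62, 165, 100) 228.6025005087812 222.15131482549054
(-62, 178, 100) 225.1209577364975 224.69019579955705
```

View pics/c7.png

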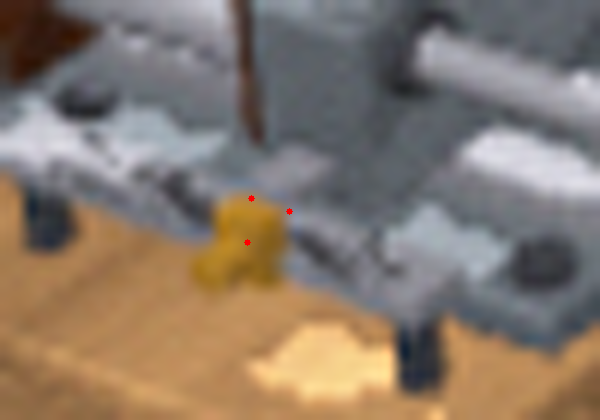

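{"method": "jog_arm", "body": {"series": [[[0,-3,0,0,0,0,5],[0,-3,0,0,0,0,5],[0,-2,0,0,0,0,5],[0,0,0,0,0,0,5],[0,0,0,0,0,0,5],[0,0,0,0,0,0,5],[0,0,0,0,0,0,5],[0,0,0,0,0,0,5],[0,0,0,0,0,0,5],[0,0,0,0,0,0,5]]]}}

```text
time_s: 21.5
eef_pos: [0.632, 0.117, 0.1085]
eef_rot: [0.002, 0.739, 0.674, 0.003]
wrist_force: [9.1, 0.0, -2.0]
opening: 0.188
grasp_force: 59.0
```

```bash
python3 - <<'E'
from h import *
e=np.array([.9959,-.0906]);f=np.array([.0906,.9959]);O=np.array([.7633,.022])
old=load('side');new=cam('side','side8');o=ctrl.get_obs()
d=o['eef_pos'][:2]-O;print('bar st',d@e*1000,d@f*1000,o['wrist_force'].round(1))
for n,c in(('old',old),('new',new)):
    P=cloud(c);d=P[...,:2]-O;x=d@e*1000;y=d@f*1000;z=P[...,2]*1000
    m=(y>146)&(y<169)&(z>92)&(z<108)&(x<-10)&(x>-90)
    print(n,[(int(u),int(v),*map(int,(x[v,u],y[v,u],z[v,u])),c['frame'][v,u].tolist()) for v,u in np.argwhere(m)])
k=12
g=lambda c:cv2.resize(c['frame'][208:238,212:242],None,fx=k,fy=k,interpolation=cv2.INTER_LANCZOS4)
cv2.imwrite('pics/c8.png',np.hstack([g(old),g(new)]))
E
```

```text
bar st -139.33198891517907 82.71672111158833 [ 9.8 -0.4 -3.3]
old [(226, 215, -38, 146, 102, [48, 52, 66]), (229, 216, -48, 146, 103, [94, 87, 83]), (230, 216, -51, 146, 104, [86, 84, 79]), (231, 216, -57, 148, 107, [97, 92, 85]), (233, 216, -61, 146, 107, [99, 92, 85]), (213, 217, -11, 165, 98, [163, 158, 157]), (214, 217, -14, 163, 98, [206, 195, 196]), (215, 217, -12, 158, 95, [211, 200, 197]), (216, 217, -16, 159, 96, [208, 197, 195]), (217, 217, -19, 158, 97, [200, 191, 188]), (227, 217, -41, 146, 97, [98, 92, 84]), (228, 217, -47, 149, 101, [124, 116, 112]), (230, 217, -51, 147, 101, [126, 115, 113]), (232, 217, -58, 147, 104, [95, 90, 85]), (234, 217, -65, 147, 106, [99, 95, 87]), (235, 217, -68, 147, 107, [100, 90, 90]), (213, 218, -12, 166, 96, [197, 186, 187]), (214, 218, -13, 163, 95, [169, 161, 160]), (215, 218, -15, 161, 94, [209, 199, 201]), (216, 218, -17, 160, 94, [182, 171, 175]), (217, 218, -20, 160, 95, [162, 154, 150]), (218, 218, -19, 156, 93, [161, 150, 147]), (219, 218, -24, 157, 95, [169, 162, 158]), (220, 218, -28, 158, 97, [168, 157, 151]), (227, 218, -48, 1
[... 8091 characters left out ...]
95, [78, 70, 69]), (232, 225, -73, 166, 96, [108, 102, 104]), (233, 225, -74, 164, 95, [133, 121, 122]), (234, 225, -78, 164, 97, [150, 140, 140]), (235, 225, -78, 160, 94, [120, 113, 113]), (236, 225, -80, 159, 94, [112, 103, 104]), (237, 225, -82, 158, 94, [147, 138, 135]), (238, 225, -83, 156, 94, [141, 133, 133]), (239, 225, -87, 156, 95, [141, 132, 131]), (234, 226, -80, 166, 96, [114, 106, 108]), (235, 226, -80, 164, 94, [133, 121, 125]), (236, 226, -86, 166, 97, [99, 95, 93]), (237, 226, -84, 161, 94, [152, 145, 146]), (238, 226, -88, 162, 96, [148, 140, 143]), (236, 227, -87, 167, 96, [131, 121, 124]), (237, 227, -89, 167, 96, [96, 89, 89]), (238, 227, -89, 163, 94, [108, 105, 104])]
```

```bash
python3 - <<'E'
from h import *
e=np.array([.9959,-.0906]);f=np.array([.0906,.9959]);O=np.array([.7633,.022])
c=load('side');k=15;u0,v0=214,210
def proj(x,yy,z):
    p=np.append(O+e*x/1000+f*yy/1000,z/1000);q=rot(c).T@(p-np.array(c['xyz']));return q[0]/q[2]*c['fx']+c['cx'],q[1]/q[2]*c['fy']+c['cy']
g=cv2.resize(c['frame'][v0:v0+24,u0:u0+26],None,fx=k,fy=k,interpolation=cv2.INTER_LANCZOS4)
h=g.copy()
for x,col in((-57.7,(255,0,0)),(-61.7,(0,0,255)),(-65.7,(0,255,0))):
    for yy in range(145,194,4):
        u,v=proj(x,yy,100);cv2.circle(h,(int((u+.5-u0)*k),int((v+.5-v0)*k)),2,col,-1)
cv2.imwrite('pics/c9.png',np.hstack([g,h]))
E
```

```text
(no output)
```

View pics/c9.png

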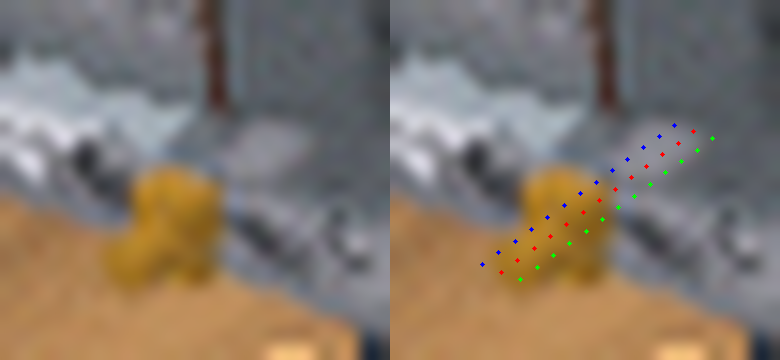

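The final crop shows the rider's block and screw (screw at about (222,227)) centred on the x = -61.7 mm line. The jaw pointer (231,220) is within about 1-2 mm of it. I'll check the jaw's front face by a depth fit in the same camera.

```bash
python3 - <<'E'
from h import *
e=np.array([.9959,-.0906]);f=np.array([.0906,.9959]);O=np.array([.7633,.022])
c=load('side');P=cloud(c);d=P[...,:2]-O;x=d@e*1000;y=d@f*1000;z=P[...,2]*1000
for zl,zh in((98,106),(106,114),(114,122),(122,130)):
  for yl,yh in((18,28),(38,60),(60,100),(100,125),(138,146)):
    m=(z>zl)&(z<zh)&(y>yl)&(y<yh)&(x>-90)&(x<-65)
    if m.sum()>2: print('front',zl,(yl,yh),m.sum(),np.median(x[m]).round(1),x[m].std().round(1))
m=(abs(z-136)<2.5)&(y>25)&(y<140)&(x<-30)&(x>-100);print('top',m.sum())
for yl in range(20,145,12):
    k=m&(y>=yl)&(y<yl+12)
    if k.sum()>3: print(yl,np.percentile(x[k],[0,5,95,100]).round(1))
E
```

```text
front 98 (38, 60) 15 -77.1 1.2
front 98 (60, 100) 26 -77.6 1.6
front 98 (100, 125) 9 -77.9 1.4
front 98 (138, 146) 9 -74.0 3.8
front 106 (38, 60) 12 -77.0 0.8
front 106 (60, 100) 25 -77.5 1.2
front 106 (100, 125) 4 -77.5 1.5
front 106 (138, 146) 12 -74.0 3.2
front 114 (38, 60) 10 -77.9 1.8
front 114 (60, 100) 26 -77.5 1.0
front 114 (100, 125) 11 -77.6 1.0
front 114 (138, 146) 10 -77.1 4.7
front 122 (38, 60) 3 -76.9 0.4
front 122 (60, 100) 27 -77.2 1.2
front 122 (100, 125) 15 -76.2 2.1
front 122 (138, 146) 14 -77.8 5.3
top 230
32 [-72.4 -71.5 -46.2 -43.5]
44 [-60.7 -59.3 -43.2 -42.9]
56 [-77.3 -71.2 -45.4 -42. ]
68 [-77.4 -76.1 -44.7 -40.7]
80 [-77.2 -75.9 -46.8 -42.9]
92 [-77.7 -76.2 -43.3 -42.6]
104 [-78.8 -76.7 -47.4 -41.9]
116 [-77.3 -76.6 -44.2 -41. ]
128 [-85.6 -84.7 -46.7 -41.6]
```

{"method": "jog_arm", "body": {"series": [[[0,-0.5,0,0,0,0,5],[0,0,0,0,0,0,5],[0,0,0,0,0,0,5],[0,0,0,0,0,0,5],[0,0,0,0,0,0,5],[0,0,0,0,0,0,5],[0,0,0,0,0,0,5],[0,0,0,0,0,0,5],[0,0,0,0,0,0,5],[0,0,0,0,0,0,5]]]}}

```text
time_s: 22.55
eef_pos: [0.6318, 0.117, 0.1085]
eef_rot: [0.002, 0.739, 0.674, 0.003]
wrist_force: [11.2, 0.3, -2.2]
opening: 0.19
grasp_force: 58.9
```

```bash
python3 -c "
from h import *
print(ctrl.hand_in())"
```

```text
the job is handed in; nothing more can be done
None
```

I handed the job in at about 22.6 s: the packer is in the drawer, the drawer is shut to its stop, and the gripper holds the jaw open with its pointer at the rider's mark, to within about 1 mm by my measurements; the judge's verdict was not shown.

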